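Open the flue, lift the sagging latch over its bent keeper, hold the stove door ajar

TASK

On the small cast-iron stove, first open the flue: lift the damper lever on the hob out of its notch, swing it over to the open notch, the one flanked by two raised pips, and let it drop fully home there; the door must not be drawn open before that. Then take the coil handle of the sagging latch bar, lift the bar clear over the bent keeper while pulling, and draw the stove door ajar, its free edge about a hand's width (8 cm) out, never flung wide. The door falls shut by itself, so do not let go: finish while holding it motionless there, and leave the other things on the bench undisturbed.

Things in the scene. Friction and masses are not known exactly. Their poses are not given: they have to be found in the camera images.
- stove: Small cast-iron wood stove, fixed to the bench: 360 mm wide (along its y), 260 mm deep (its x), flat hob 210 mm above the bench with a flue collar (100 mm across, 73 mm tall) at x 65, y 120 mm. Origin at the centre of its underside, z up. Its front with the door looks along its -x; for someone standing before the door, +y is to the left. The front face lies at x = -130 mm.
- damper_knob (a point): Centre of the upright steel knob (turned, 24 mm across at most, 14 mm at its neck, 37 mm tall; this point is 15 mm below its top) on the free end of the damper lever, 150 mm from the lever's pin. The lever is a flat steel bar 12 mm wide and 8 mm thick that lies 10 mm above the hob; the knob's foot stands on the bar, about 18 mm above the hob.
- damper_pin (a point): Vertical pin on the hob about which the damper lever swings; this point is on the pin's axis at hob height.
- open_notch (a point): Floor of the marked open notch in the cast quadrant, 105 mm from the pin: the lever bar rests here, on the line from the pin through this point, when the flue is open. Its mark is two raised pips, 11 mm across, on the hob just outside the quadrant, one each side of the notch. The quadrant is an arc with four notches 0.4 rad apart; a notch is 17 mm wide at its narrowest, 9 mm deep, its upper half flared at 45 degrees to about 26 mm.
- damper (a joint): Swing of the lever about the pin, rad: 0 in the shut notch where it starts, further notches at 0.4 and 0.8, and 1.2 in the marked open notch; turning clockwise seen from above counts positive. Stops at -0.1 and 1.36 (there the lever lies over a tooth, not in a notch). The bar has about 0.025 rad of play in a notch.
- damper_lift (a joint): How far the lever is tipped up on its pin, rad: 0 down in a notch, about 0.085 (13 mm up at the knob) to clear the teeth, stop at 0.4. Weight and a spring press it down with about 3 N at the knob.
- latch_grip (a point): Centre of the coil handle of the latch bar: a round steel grip 18 mm across and 48 mm long with a flange 26 mm across at its outer end. It stands straight out from the latch bar and the closed door (along the stove's -x), this point 88 mm in front of the stove's front face. The bar is flat steel, 165 x 16 x 8 mm, in front of the door.
- latch_pivot (a point): Pivot of the latch bar on the door, 85 mm to the right of the handle (stove -y) for someone standing before the closed door. The bar turns here about the door's normal.
- latch (a joint): Angle of the latch bar, rad: 0 as it rests, its tip sagging, in the keeper; positive lifts the tip and handle (85 mm arm). About 0.15 (13 mm up at the handle) to clear the keeper's lip, stops at 0.7 and -0.2; it falls back when let go.
- keeper_lip (a point): Top of the keeper's lip: a steel bracket 20 mm wide on the stove front, left of the door, 50 mm to the left of the handle (stove +y); its lip, bent up and outwards, stands 20 mm above its seat and keeps the bar, which lies with 5 mm of slack behind it, from coming out unless lifted.
- door_edge (a point): Middle of the outer face of the door's free (left, stove +y) edge, 248 mm from the hinge axis, which is vertical, at the door's right edge, at x -150, y -148 mm in the stove's frame. This point is 120 mm above the bench. The door is 240 mm wide, 120 mm high, 14 mm thick.
- door (a joint): Opening of the door about its hinge, rad, 0 shut; positive swings the free edge out of the stove front (counter-clockwise seen from above). 0.32 puts the free edge 8 cm out. It falls shut with about 0.4 N m (1.6 N at the free edge).
- skillet_mid (a point): Bystander: cast-iron skillet, 156 mm across, 36 mm high, with a handle; this point is its centre.
- firebrick_mid (a point): Bystander: firebrick 114 x 230 x 50 mm; this point is its centre.
- brush_mid (a point): Bystander: flat hand brush, about 200 mm long; this point is on its handle.

How it is judged (in metres and radians):
On the way, in this order (a step that is already met when the one before it is completed fails the run):
1. the damper lever lies fully down in the marked open notch, the door still shut (value of joint damper between 1.14 and 1.26 rad and value of joint damper_lift below 0.025 rad and value of joint door below 0.06 rad), for 0.2 s.
2. the latch bar is lifted at the keeper while the door is still (nearly) shut (value of joint latch above 0.12 rad and value of joint door below 0.08 rad), for 0.04 s.
3. the door is drawn ajar (value of joint door between 0.16 and 0.52 rad), for 0.2 s.
At the end, for the whole second after the job is handed in: The damper lever is down in the open notch (1.2 rad within 0.06, tipped up under 0.025); the fingers hold the door or its latch (over 0.5 N) and the door is still (under 0.05 rad/s) and ajar between 0.18 and 0.50 rad, 4.5 to 12 cm at its free edge (value of joint damper between 1.14 and 1.26 rad and value of joint damper_lift below 0.025 rad and value of joint door between 0.18 and 0.5 rad and velocity of joint door between -0.05 and 0.05 rad/s and contact force between the fingers and door above 0.5 N); the arm keeps its last pose, push and grip.
It fails at once if the door is drawn open before the damper lever is in the open notch (value of joint door above 0.08 rad and value of joint damper below 1.1 rad).
It fails at once if the door is flung wide (beyond 0.8 rad) (value of joint door above 0.8 rad).
It fails at once if a bystander (skillet, firebrick or brush) is shifted more than 30 mm (distance of any of skillet_mid, firebrick_mid, brush_mid from where it was at the start of the episode above 0.03 m).
It also fails if it takes over 54 s, if anything falls off the work surface, if the arm or the gripper's body presses on something with over 40 N, if the wrist force passes 120 N, or if a joint passes its speed limit or range.

ROBOT

A 6-joint arm with a two-finger parallel gripper is mounted at the origin on the work surface. World frame = base frame: x ahead of the robot, y to its left, z up, the work surface at z = 0. Lengths are in m, angles in degrees, forces in N, time in s.
With the tool pointing down it reaches from about 0.35 to 0.875 m from the base axis. Payload 4.2 kg.
Tool frame: the origin (TCP) lies midway between the tips of the shut fingers; the grasp point (between the pads) lies r.pinch_z behind it (r.pinch_z is the distance from the TCP to the grasp point, in m); z points along the fingers, y is the direction in which the jaws open and shut (so a half turn about z gives the same grasp; the last joint's range is limited). The gripper opens to 87 mm and grips with 3 to 60 N. Pads are 19 mm wide; open, the fingers measure 117 mm over their backs; the gripper's body (75 mm by 190 mm) begins 51 mm behind the grasp point.
Start: joints at [82.483, 22.042, 0.453, 0, -68.411, -14.817], TCP at [0.237, 0.578, 0.223] pointing down, gripper open.
Joint ranges: [-179.83, 179.83], [-69.29, 118.12], [-61.27, 80.66], [-181.25, 117.63], [-171.15, -9.14], [-177.46, 177.46]. Speed limits (degrees/s): [159.86, 159.86, 180, 180, 180, 180].

INTERFACE

Orientations are given as a 3x3 rotation matrix whose columns are the frame's x, y, z axes.
In Python, from station import r gives the robot as it stands. The module is installed in compiled form; this text tells all that it offers.
- The arm moves only by the tool play_rows, never from a script. Its argument "deltas" is a list of rows, each a list of 7 numbers: the shift along the tool's x, y, z in units of 25 mm (1.0 is 25 mm), then the turn, a rotation vector about the tool's x, y, z in units of 5 degrees (1.0 is 5 degrees), then the finger opening in mm, from 0 to 87. In form: [[tx, ty, tz, wx, wy, wz, fingers], ...]. A call has 1 to 12 rows; each row is the pose to reach, as a shift and turn from the pose commanded when the call began, along the tool's axes at that moment; what a row does not reach only later rows make up. A row lasts 1/10 s, in which the tool goes at most 50 mm and 8.59 degrees, less where a joint would pass 70% of its speed; a pose out of reach is approached as far as the arm can. A call with a gripper value outside its range is refused whole. The fingers move at their own pace and stop on an object; the grip force is fixed at half the most. Time passes only in rows, so rows that repeat a pose let the fingers close. It gives the time, the measured TCP pose, the force and the opening at its end, in the units of the state.
- r.sense(): the state, without advancing time (a new reading comes with each control period).
- r.capture(name): name is "scene" or "top" or "wrist"; returns a dict with "pixels" (400x640x3 uint8, red, green, blue), "camera_matrix" (3x3 intrinsics, pixels), "R" (3x3) and "t" (3): a world point X has camera coordinates R X + t; the wrist camera has in their place "T_tool_cam" (4x4, takes a point from camera to tool coordinates, whose origin is the TCP and whose axes are the flange's). Camera axes: x right, y down, z forward; pixel columns grow to the right and rows downward; lengths in m; the calibration is good to about 2 mm. A picture is of the moment at which its call begins: read the wrist's pose just before it. There is no depth.
- r.finish_job(): hands the job in, once; it reports no verdict.
Trained networks look in the newest picture that a camera, given by its name, has taken for a name from the list of things; names that differ only in an ending like _2 or _b are one class to them, and where a whole thing is asked for, a point or a joint stands for the part that bears it (a point fixed in the world has none). Each returns a list of dicts, best first, with "score" (0 to 1); they miss things now and then, are a little off and sometimes report something else, mostly with a low value. They report only what shows in the picture. A call takes as long as a camera call.
- r.spot_in(camera, target): "centre" ([x, y, z] in m, in world coordinates, good to about 4 mm: the middle of the surface that is visible of it).
- r.cut_out(camera, target): "region" (400x640 bool, what is visible of it).
The state is a dict: "time_s": time; "joints": joint angles; "joint_velocities": joint speeds; "effort": joint torques, N m; "tcp_pos": TCP position; "ee_rot": TCP orientation; "wrist_force": force on the tool from outside, world axes, zero at the start; "moment": the same for the moment, N m; "gripper_width": opening from 0.0 (shut) to 1.0 (fully open).
Only numpy, scipy, OpenCV 4.12 (cv2) and the standard library are available. Lean on these libraries where they do the work, as an engineer would, in place of code of your own. Each camera call takes 0.05 s, during which the arm holds its last target.

## Working session

There is one attempt and no reset: what is moved stays moved. The work goes in short steps, Python scripts to look and compute and a tool call to move; the robot and the scene stay as the last step left them, time stands still between calls to the robot, and variables do not carry over. Pictures are saved under pics/ and viewed, and the job is handed in when it is done.

Besides the shell and the picture viewer there is one more tool, called after ">>>" by a JSON object that holds its "op" and its "data". play_rows: Moves the arm, as the interface text tells. Its arguments: {"type":"object","properties":{"deltas":{"type":"array","items":{"type":"array","items":{"type":"number"}}}},"required":["deltas"]}

```bash
mkdir -p pics; cat > h.py <<'E'
import numpy as np, cv2
from station import r
def snap(cam,name):
    c=r.capture(cam); cv2.imwrite(f'pics/{name}.png',c['pixels'][:,:,::-1]); return c
def proj(c,X):
    p=c['camera_matrix']@(c['R']@np.array(X)+c['t']); return p[:2]/p[2]
E
python3 - <<'E'
from h import *
np.set_printoptions(precision=4,suppress=True)
s=r.sense(); print(s['time_s'],s['tcp_pos'],s['ee_rot'],s['gripper_width'],r.pinch_z)
for cam in ['scene','top']:
    c=snap(cam,cam+'0')
    print(cam,-c['R'].T@c['t'])
    for n in ['stove','damper_knob','damper_pin','open_notch','latch_grip','latch_pivot','keeper_lip','door_edge','skillet_mid','firebrick_mid','brush_mid']:
        print(n,[(np.round(d['centre'],4),round(d['score'],2)) for d in r.spot_in(cam,n)[:2]])
print(r.sense()['time_s'])
E
```

```text
0.0 [0.2372 0.5776 0.2214] [[ 0.9249 -0.3802 -0.0008]
 [-0.3802 -0.9249 -0.002 ]
 [ 0.0001  0.0022 -1.    ]] 0.9951705158509325 0.0187
scene [ 1.1458 -0.9431  1.2148]
stove [(array([0.59  , 0.0913, 0.1325]), 0.72), (array([ 0.5637, -0.2196,  0.212 ]), 0.59)]
damper_knob [(array([ 0.4895, -0.1364,  0.2312]), 0.72)]
damper_pin [(array([ 0.513 , -0.1713,  0.2289]), 0.64)]
open_notch [(array([ 0.4928, -0.1375,  0.232 ]), 0.72), (array([ 0.5075, -0.1177,  0.2217]), 0.62)]
latch_grip []
latch_pivot [(array([0.589 , 0.0906, 0.1325]), 0.55), (array([0.5898, 0.0906, 0.1326]), 0.22)]
keeper_lip []
door_edge []
skillet_mid [(array([ 0.5604, -0.5003,  0.007 ]), 0.55)]
firebrick_mid [(array([0.6031, 0.3358, 0.0565]), 0.77)]
brush_mid [(array([0.4058, 0.315 , 0.0201]), 0.78), (array([ 0.4929, -0.1345,  0.2317]), 0.16)]
top [ 0.4786 -0.026   1.4139]
stove [(array([ 0.5263, -0.1404,  0.2088]), 0.68)]
damper_knob [(array([ 0.5061, -0.1509,  0.2294]), 0.85), (array([0.5876, 0.0243, 0.1323]), 0.67)]
damper_pin [(array([ 0.5063, -0.1685,  0.2275]), 0.89), (array([0.5892, 0.0233, 0.1335]), 0.35)]
open_notch [(array([ 0.5528, -0.12  ,  0.2205]), 0.81), (array([0.4022, 0.3246, 0.0169]), 0.57)]
latch_grip [(array([0.589 , 0.0256, 0.1305]), 0.52)]
latch_pivot [(array([0.5861, 0.0219, 0.1318]), 0.82)]
keeper_lip []
door_edge [(array([ 0.5261, -0.0091,  0.1751]), 0.95)]
skillet_mid [(array([ 0.5666, -0.5142,  0.001 ]), 0.75)]
firebrick_mid [(array([0.5952, 0.3564, 0.0453]), 0.81)]
brush_mid [(array([0.4022, 0.3239, 0.017 ]), 0.68)]
1.2
```

View pics/top0.png

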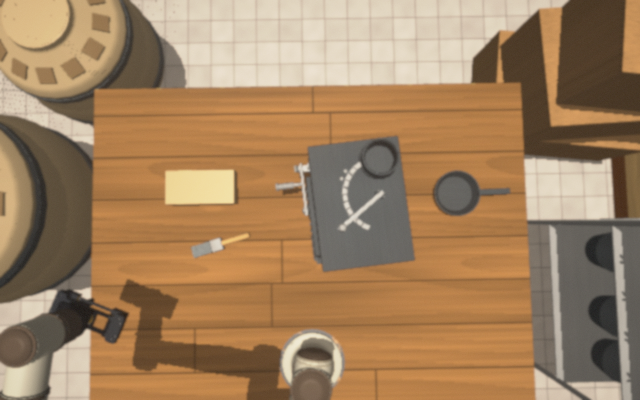

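View pics/scene0.png

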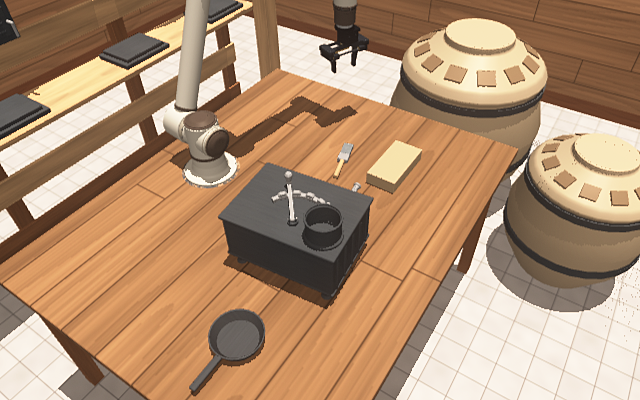

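```bash
python3 - <<'E'
import cv2
a=cv2.imread('pics/top0.png')[125:280,260:425]; cv2.imwrite('pics/top0z.png',cv2.resize(a,None,fx=4,fy=4,interpolation=cv2.INTER_CUBIC)[:600])
a=cv2.imread('pics/scene0.png')[155:300,215:380]; cv2.imwrite('pics/scene0z.png',cv2.resize(a,None,fx=4,fy=4,interpolation=cv2.INTER_CUBIC)[:600])
E
```

```text
(no output)
```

View pics/top0z.png

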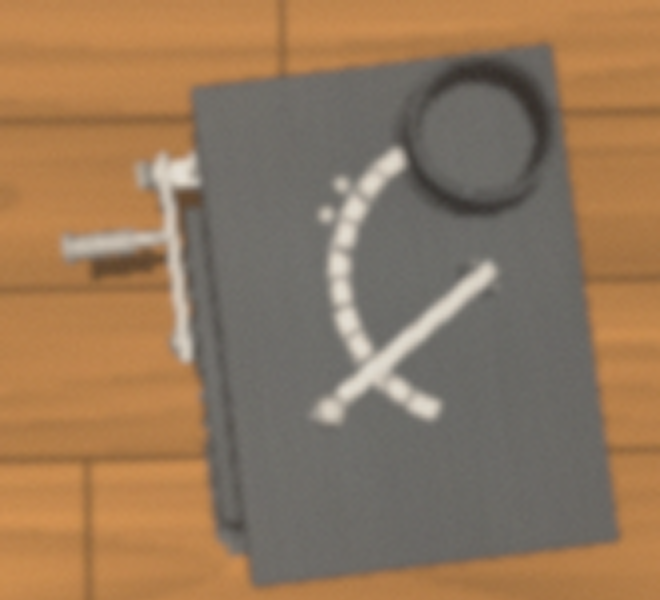

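View pics/scene0z.png

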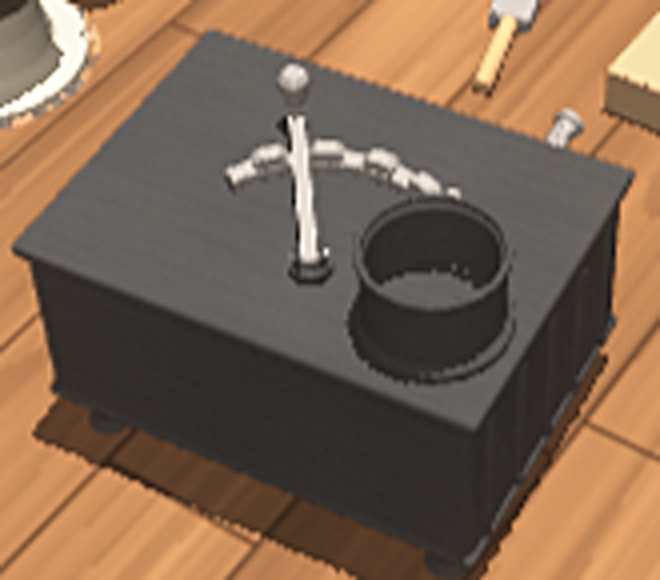

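```bash
cat >> h.py <<'E'
TOP=None
def ray(c,uv,z):
    d=c['R'].T@np.linalg.inv(c['camera_matrix'])@np.array([uv[0],uv[1],1.]); o=-c['R'].T@c['t']
    return o+d*(z-o[2])/d[2]
E
python3 - <<'E'
from h import *
np.set_printoptions(precision=4,suppress=True)
c=r.capture('top'); import pickle; pickle.dump(c,open('top.pkl','wb')); c2=r.capture('scene'); pickle.dump(c2,open('scene.pkl','wb'))
f=lambda p,z: ray(c,((p[0]+.5)/4-.5+260,(p[1]+.5)/4-.5+125),z)
P=[f(p,.21) for p in [(192,88),(550,45),(618,538),(252,585)]]
for p in P: print(p)
print([np.linalg.norm(P[i]-P[i-1]) for i in range(4)], np.mean(P,0))
for i in range(4): d=P[i]-P[i-1]; print(np.degrees(np.arctan2(d[1],d[0])))
print('knob',f((327,410),.24),'pin',f((487,267),.23),'pips',f((341,185),.213),f((325,215),.213))
g=lambda p,z: ray(c2,((p[0]+.5)/4-.5+215,(p[1]+.5)/4-.5+155),z)
print('knob top scene',g((294,78),.243),'pinscene',g((308,262),.225))
print('grip',f((70,246),.13),f((160,238),.13))
E
```

```text
[ 0.6942 -0.0028  0.21  ]
[ 0.7219 -0.269   0.21  ]
[ 0.358 -0.308  0.21 ]
[ 0.3288 -0.0406  0.21  ]
[np.float64(0.36730036536943683), np.float64(0.2675996932518829), np.float64(0.3659761570874951), np.float64(0.26898247064342545)] [ 0.5257 -0.1551  0.21  ]
5.9006146626718685
-84.06453602554265
-173.88354063277583
96.21790834847852
knob [ 0.4553 -0.096   0.24  ] pin [ 0.5563 -0.2146  0.23  ] pips [ 0.6198 -0.1114  0.213 ] [ 0.5978 -0.0991  0.213 ]
knob top scene [ 0.4443 -0.081   0.243 ] pinscene [ 0.5542 -0.2168  0.225 ]
grip [0.5851 0.0965 0.13  ] [0.5901 0.0258 0.13  ]
```

```bash
python3 - <<'E'
from h import *
import pickle
np.set_printoptions(precision=4,suppress=True)
c=pickle.load(open('top.pkl','rb'));c2=pickle.load(open('scene.pkl','rb'))
f=lambda p,z: ray(c,((p[0]+.5)/4-.5+260,(p[1]+.5)/4-.5+125),z)
g=lambda p,z: ray(c2,((p[0]+.5)/4-.5+215,(p[1]+.5)/4-.5+155),z)
for z in (.24,.25,.26,.265): print(z,f((327,410),z),g((294,78),z))
for z in (.21,.22,.23): print('pin',z,f((487,267),z),g((308,262),z))
s=r.sense(); print(s['time_s'])
C=np.array([.5257,-.1551,.21]);t=np.radians(-84)
R=np.array([[np.cos(t),-np.sin(t),0],[np.sin(t),np.cos(t),0],[0,0,1]])
for n,p in [('pin',(.5563,-.2146,.21)),('grip',(.585,.0965,.13)),('k',(.4555,-.097,.25))]: print(n,R.T@(np.array(p)-C))
E
```

```text
0.24 [ 0.4553 -0.096   0.24  ] [ 0.4421 -0.0783  0.24  ]
0.25 [ 0.4555 -0.0954  0.25  ] [ 0.4494 -0.0872  0.25  ]
0.26 [ 0.4557 -0.0948  0.26  ] [ 0.4566 -0.096   0.26  ]
0.265 [ 0.4558 -0.0945  0.265 ] [ 0.4602 -0.1005  0.265 ]
pin 0.21 [ 0.5576 -0.2178  0.21  ] [ 0.5452 -0.2057  0.21  ]
pin 0.22 [ 0.5569 -0.2162  0.22  ] [ 0.5512 -0.2131  0.22  ]
pin 0.23 [ 0.5563 -0.2146  0.23  ] [ 0.5572 -0.2204  0.23  ]
1.3
pin [0.0624 0.0242 0.    ]
grip [-0.244   0.0853 -0.08  ]
k [-0.0651 -0.0637  0.04  ]
```

```bash
cat >> h.py <<'E'
from scipy.spatial.transform import Rotation as Ro
def Rdown(deg,tilt=None):
    "tool down, tool y at world angle deg"
    a=np.radians(deg); y=np.array([np.cos(a),np.sin(a),0]); z=np.array([0,0,-1.]); return np.column_stack([np.cross(y,z),y,z])
def delta(pos,R=None,p0=None,R0=None):
    s=r.sense(); p0=s['tcp_pos'] if p0 is None else p0; R0=np.array(s['ee_rot']) if R0 is None else R0
    R=R0 if R is None else R
    d=R0.T@(np.array(pos)-p0)/.025; w=Ro.from_matrix(R0.T@R).as_rotvec(degrees=True)/5
    return np.round(np.r_[d,w],2).tolist()
E
python3 - <<'E'
from h import *
print(delta([.4555,-.095,.36],Rdown(220.4)), delta([.35,.25,.36],Rdown(230)))
E
```

```text
[18.3, 21.59, -5.5, -0.0, -0.0, 5.45] [9.15, 10.43, -5.5, -0.0, -0.0, 3.53]
```

>>> {"op": "play_rows", "data": {"deltas": [[1,1,-3,0,0,1,87],[3,3.5,-5.5,0,0,2,87],[9.15,10.4,-5.5,0,0,3.5,87],[9.15,10.4,-5.5,0,0,3.5,87],[9.15,10.4,-5.5,0,0,3.5,87],[9.15,10.4,-5.5,0,0,3.5,87],[18.3,21.6,-5.5,0,0,5.45,87],[18.3,21.6,-5.5,0,0,5.45,87],[18.3,21.6,-5.5,0,0,5.45,87],[18.3,21.6,-5.5,0,0,5.45,87],[18.3,21.6,-5.5,0,0,5.45,87],[18.3,21.6,-5.5,0,0,5.45,87]]}}

```text
time_s: 2.5
tcp_pos: [0.4093, 0.0506, 0.3544]
ee_rot: [[0.649, -0.761, 0.002], [-0.761, -0.649, 0.001], [0.0, -0.002, -1.0]]
wrist_force: [1.1, 0.2, 1.2]
gripper_width: 0.999
```

```bash
python3 - <<'E'
from h import *
np.set_printoptions(precision=4,suppress=True)
s=r.sense(); c=snap('wrist','w1'); print(s['tcp_pos']); print(c['T_tool_cam'],c['camera_matrix'])
import pickle; pickle.dump((s,c),open('w1.pkl','wb'))
for n in ['damper_knob','damper_pin','open_notch','latch_grip','keeper_lip']:
    print(n,[(np.round(d['centre'],4),round(d['score'],2)) for d in r.spot_in('wrist',n)[:2]])
print(delta([.4555,-.095,.34]))
E
```

```text
[0.4093 0.0506 0.3544]
[[ 0.0008 -0.9701 -0.2427  0.0652]
 [ 1.      0.0008  0.0001 -0.0008]
 [ 0.0001 -0.2427  0.9701 -0.1625]
 [ 0.      0.      0.      1.    ]] [[322.0934   0.     316.2786]
 [  0.     322.0934 202.8241]
 [  0.       0.       1.    ]]
damper_knob [(array([ 0.457 , -0.0906,  0.2587]), 0.91)]
damper_pin []
open_notch [(array([0.5849, 0.028 , 0.1347]), 0.74)]
latch_grip [(array([0.5825, 0.0214, 0.1318]), 0.74), (array([ 0.4541, -0.0915,  0.2606]), 0.25)]
keeper_lip [(array([0.6431, 0.0251, 0.1101]), 0.73)]
[5.71, 2.44, 0.55, 0.0, 0.0, 0.0]
```

View pics/w1.png

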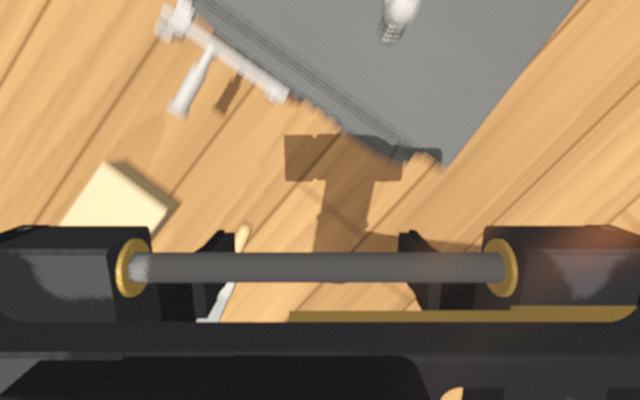

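>>> {"op": "play_rows", "data": {"deltas": [[2,1,0,0,0,0,87],[3,2.4,0,0,0,0,87],[3,2.4,0,0,0,0,87],[3,2.4,0,0,0,0,87]]}}

```text
time_s: 3.2
tcp_pos: [0.4122, -0.0426, 0.3538]
ee_rot: [[0.649, -0.761, 0.0], [-0.761, -0.649, 0.0], [-0.0, -0.0, -1.0]]
wrist_force: [-0.1, -0.3, 0.4]
gripper_width: 1.001
```

```bash
python3 - <<'E'
from h import *
np.set_printoptions(precision=4,suppress=True)
s=r.sense(); c=snap('wrist','w2'); print(s['tcp_pos'],s['time_s'])
import pickle; pickle.dump((s,c),open('w2.pkl','wb'))
for n in ['damper_knob','damper_pin','open_notch']:
    print(n,[(np.round(d['centre'],4),round(d['score'],2)) for d in r.spot_in('wrist',n)[:2]])
E
```

```text
[ 0.4122 -0.0426  0.3538] 3.2
damper_knob [(array([ 0.4801, -0.1228,  0.227 ]), 0.92), (array([ 0.4774, -0.1257,  0.2304]), 0.41)]
damper_pin [(array([ 0.4792, -0.1247,  0.2274]), 0.75)]
open_notch [(array([ 0.5121, -0.1116,  0.2205]), 0.72)]
```

View pics/w2.png

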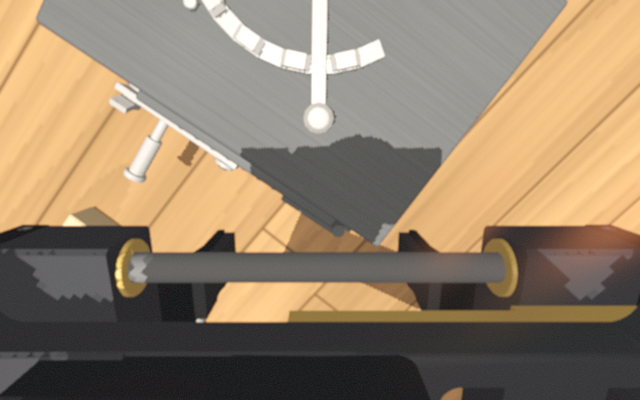

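```bash
cat >> h.py <<'E'
def wray(s,c,uv,z):
    T=c['T_tool_cam'];R=np.array(s['ee_rot']); o=R@T[:3,3]+s['tcp_pos']; d=R@T[:3,:3]@np.linalg.inv(c['camera_matrix'])@np.array([uv[0],uv[1],1.])
    return o+d*(z-o[2])/d[2]
E
python3 - <<'E'
from h import *
import pickle
np.set_printoptions(precision=4,suppress=True)
s,c=pickle.load(open('w2.pkl','rb'))
k=wray(s,c,(318.5,118),.258); print('knob',k)
b1=wray(s,c,(318.5,95),.228);b2=wray(s,c,(319.5,2),.228); d=b2-b1; d/=np.linalg.norm(d)
print(b1,b2,d,np.degrees(np.arctan2(-d[1],-d[0])), 'pin',k+.15*d)
for n,p,z in [('FL corner',(376,244),.21),('?',(568,2),.21),('ftop',(40,22),.21),('grip flange',(134,176),.13),('grip inner',(162,128),.13),('keeper',(124,97),.13),('barend',(232,166),.13),('pip',(191,4),.213)]: print(n,wray(s,c,p,z))
E
```

```text
knob [ 0.4559 -0.0952  0.258 ]
[ 0.4683 -0.11    0.228 ] [ 0.5137 -0.1641  0.228 ] [ 0.6422 -0.7665  0.    ] 129.95574286945023 pin [ 0.5523 -0.2102  0.258 ]
FL corner [ 0.3315 -0.04    0.21  ]
? [ 0.3572 -0.3054  0.21  ]
ftop [ 0.6901 -0.0009  0.21  ]
grip flange [0.5821 0.0998 0.13  ]
grip inner [0.588  0.0304 0.13  ]
keeper [0.6404 0.0298 0.13  ]
barend [0.4991 0.013  0.13  ]
pip [ 0.5979 -0.0966  0.213 ]
```

```bash
python3 - <<'E'
from h import *
print(delta([.4557,-.0952,.30],Rdown(220)),delta([.4557,-.0952,.234],Rdown(220)))
E
```

```text
[2.75, 0.08, 2.15, -0.0, 0.0, 0.12] [2.75, 0.08, 4.79, -0.0, 0.0, 0.12]
```

>>> {"op": "play_rows", "data": {"deltas": [[1.4,0.05,1,0,0,0.1,60],[2.75,0.08,2.1,0,0,0.1,60],[2.75,0.08,2.1,0,0,0.1,60],[2.75,0.08,3.4,0,0,0.1,60],[2.75,0.08,4.8,0,0,0.1,60],[2.75,0.08,4.8,0,0,0.1,60],[2.75,0.08,4.8,0,0,0.1,10],[2.75,0.08,4.8,0,0,0.1,10],[2.75,0.08,4.8,0,0,0.1,10],[2.75,0.08,4.8,0,0,0.1,10],[2.75,0.08,4.8,0,0,0.1,10]]}}

```text
time_s: 4.5
tcp_pos: [0.4556, -0.0969, 0.2345]
ee_rot: [[0.642, -0.767, 0.001], [-0.767, -0.642, 0.0], [0.001, -0.001, -1.0]]
wrist_force: [0.7, 0.4, 0.4]
gripper_width: 0.324
```

```bash
cat > arc.py <<'E'
from h import *
pin=np.array([.5523,-.2102,.224])
s=r.sense(); p0=np.array([.4557,-.0955,.2345]);R0=Rdown(220) # commanded approx
print(s['gripper_width'],s['wrist_force'])
a0=np.radians(130)
def pose(th,lift):
    rad=np.array([np.cos(a0),np.sin(a0),0]); tang=np.cross(rad,[0,0,1]) # rotation raising rad end
    L=Ro.from_rotvec(-tang*lift).as_matrix()
    if (L@rad)[2]<0: L=L.T
    S=Ro.from_rotvec([0,0,-th]).as_matrix()
    M=S@L; return pin+M@(p0-pin), M@R0
for th,l in [(0,.06),(0,.12)]+[(x,.12) for x in np.linspace(.12,1.2,10)]+[(1.2,.06),(1.2,0.01),(1.2,0)]:
    p,R=pose(th,l); print(round(th,2),l,np.round(p,3),delta(p,R,p0,R0))
E
python3 arc.py
```

```text
0.3237181278331009 [0.6686458  0.39470963 0.43805065]
0 0.06 [ 0.456 -0.096  0.243] [0.04, -0.0, -0.36, -0.0, -0.69, -0.0]
0 0.12 [ 0.457 -0.097  0.252] [0.09, 0.0, -0.72, -0.0, -1.38, -0.0]
0.12 0.12 [ 0.471 -0.087  0.252] [0.13, -0.71, -0.72, 0.08, -1.37, 1.37]
0.24 0.12 [ 0.487 -0.078  0.252] [0.26, -1.4, -0.72, 0.17, -1.37, 2.75]
0.36 0.12 [ 0.503 -0.071  0.252] [0.47, -2.08, -0.72, 0.25, -1.36, 4.12]
0.48 0.12 [ 0.52  -0.066  0.252] [0.76, -2.73, -0.72, 0.33, -1.35, 5.49]
0.6 0.12 [ 0.538 -0.063  0.252] [1.12, -3.34, -0.72, 0.41, -1.33, 6.87]
0.72 0.12 [ 0.555 -0.063  0.252] [1.55, -3.9, -0.72, 0.5, -1.32, 8.24]
0.84 0.12 [ 0.573 -0.064  0.252] [2.05, -4.4, -0.72, 0.58, -1.29, 9.61]
0.96 0.12 [ 0.59  -0.068  0.252] [2.6, -4.84, -0.72, 0.66, -1.27, 10.99]
1.08 0.12 [ 0.607 -0.073  0.252] [3.21, -5.21, -0.72, 0.74, -1.24, 12.36]
1.2 0.12 [ 0.623 -0.081  0.252] [3.85, -5.51, -0.72, 0.83, -1.21, 13.73]
1.2 0.06 [ 0.624 -0.079  0.243] [3.83, -5.56, -0.36, 0.41, -0.6, 13.75]
1.2 0.01 [ 0.624 -0.079  0.236] [3.82, -5.59, -0.06, 0.07, -0.1, 13.75]
1.2 0 [ 0.624 -0.079  0.234] [3.81, -5.6, 0.0, 0.0, 0.0, 13.75]
```

>>> {"op": "play_rows", "data": {"deltas": [[0,0,0,0,0,0,5],[0,0,0,0,0,0,5],[0,0,0,0,0,0,5]]}}

```text
time_s: 4.8
tcp_pos: [0.4554, -0.097, 0.234]
ee_rot: [[0.642, -0.767, 0.0], [-0.767, -0.642, 0.0], [0.0, -0.0, -1.0]]
wrist_force: [-0.5, 1.1, 0.8]
gripper_width: 0.252
```

>>> {"op": "play_rows", "data": {"deltas": [[0.04,0,-0.36,0,-0.69,0,0],[0.09,0,-0.76,0,-1.4,0,0],[0.09,0,-0.76,0,-1.4,0,0]]}}

```text
time_s: 5.1
tcp_pos: [0.4569, -0.0987, 0.2523]
ee_rot: [[0.635, -0.769, -0.08], [-0.763, -0.64, 0.096], [-0.125, 0.0, -0.992]]
wrist_force: [-1.4, 0.8, -4.1]
gripper_width: 0.253
```

```bash
python3 - <<'E'
from h import *
snap('scene','s3'); a=cv2.imread('pics/s3.png')[155:300,215:380]; cv2.imwrite('pics/s3z.png',cv2.resize(a,None,fx=4,fy=4,interpolation=cv2.INTER_CUBIC)[:600])
E
```

```text
(no output)
```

View pics/s3z.png

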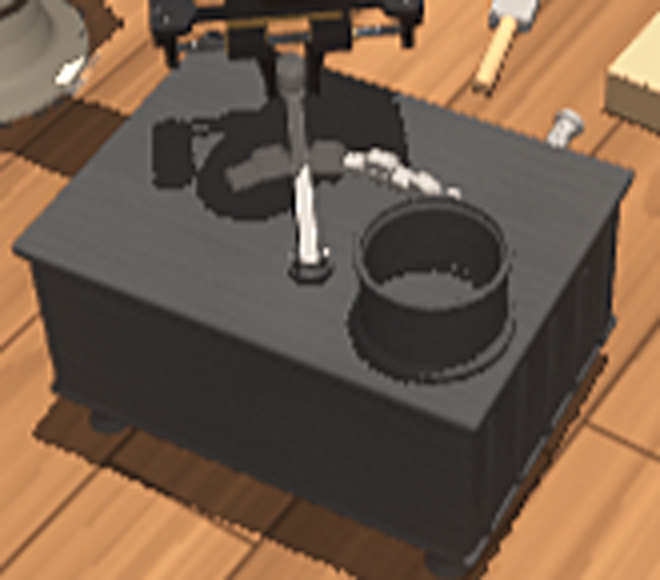

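```bash
cat >> arc.py <<'E'
print('---')
L=.126
pb,Rb=pose(0,L)
for th,l in [(x,L) for x in np.linspace(.12,1.2,10)]:
    p,R=pose(th,l); print(round(th,2),delta(p,R,pb,Rb))
E
python3 arc.py | sed '1,/---/d'
```

```text
0.12 [0.04, -0.71, -0.01, 0.17, 0.0, 1.36]
0.24 [0.17, -1.4, -0.02, 0.35, 0.0, 2.73]
0.36 [0.37, -2.08, -0.05, 0.52, -0.0, 4.09]
0.48 [0.66, -2.72, -0.08, 0.69, 0.0, 5.46]
0.6 [1.02, -3.33, -0.13, 0.86, -0.0, 6.82]
0.72 [1.45, -3.89, -0.18, 1.04, -0.0, 8.19]
0.84 [1.94, -4.4, -0.25, 1.21, -0.0, 9.55]
0.96 [2.49, -4.84, -0.31, 1.38, 0.0, 10.91]
1.08 [3.08, -5.21, -0.39, 1.56, -0.0, 12.28]
1.2 [3.72, -5.5, -0.47, 1.73, -0.0, 13.64]
```

>>> {"op": "play_rows", "data": {"deltas": [[0.04,-0.71,-0.01,0.17,0,1.36,0],[0.17,-1.4,-0.02,0.35,0,2.73,0],[0.37,-2.08,-0.05,0.52,0,4.09,0],[0.66,-2.72,-0.08,0.69,0,5.46,0],[1.02,-3.33,-0.13,0.86,0,6.82,0],[1.45,-3.89,-0.18,1.04,0,8.19,0],[1.94,-4.4,-0.25,1.21,0,9.55,0],[2.49,-4.84,-0.31,1.38,0,10.91,0],[3.08,-5.21,-0.39,1.56,0,12.28,0],[3.72,-5.5,-0.47,1.73,0,13.64,0],[3.72,-5.5,-0.47,1.73,0,13.64,0]]}}

```text
time_s: 6.25
tcp_pos: [0.6231, -0.0818, 0.2512]
ee_rot: [[-0.479, -0.876, 0.063], [-0.869, 0.483, 0.107], [-0.124, -0.004, -0.992]]
wrist_force: [0.9, 2.5, -1.8]
gripper_width: 0.252
```

```bash
python3 - <<'E'
from h import *
s=r.sense(); p=s['tcp_pos']; print(p,np.degrees(np.arctan2(p[1]+.2102,p[0]-.5523)),np.hypot(p[1]+.2102,p[0]-.5523),s['wrist_force'],s['gripper_width'])
snap('scene','s4'); a=cv2.imread('pics/s4.png')[155:300,215:380]; cv2.imwrite('pics/s4z.png',cv2.resize(a,None,fx=4,fy=4,interpolation=cv2.INTER_CUBIC)[:600])
snap('top','t4'); a=cv2.imread('pics/t4.png')[125:280,260:425]; cv2.imwrite('pics/t4z.png',cv2.resize(a,None,fx=4,fy=4,interpolation=cv2.INTER_CUBIC)[:600])
E
```

```text
[ 0.62314656 -0.08179026  0.25120026] 61.11348501227006 0.1466570657796769 [ 0.89823975  2.51840205 -1.80921349] 0.2524792040271804
```

View pics/s4z.png

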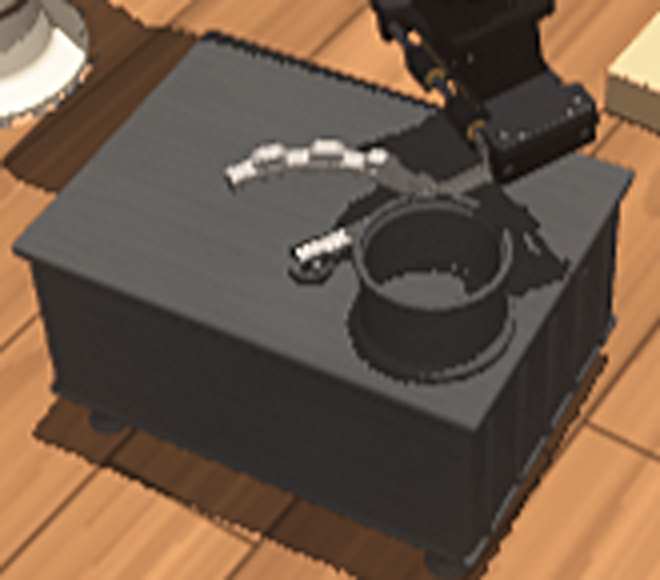

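View pics/t4z.png

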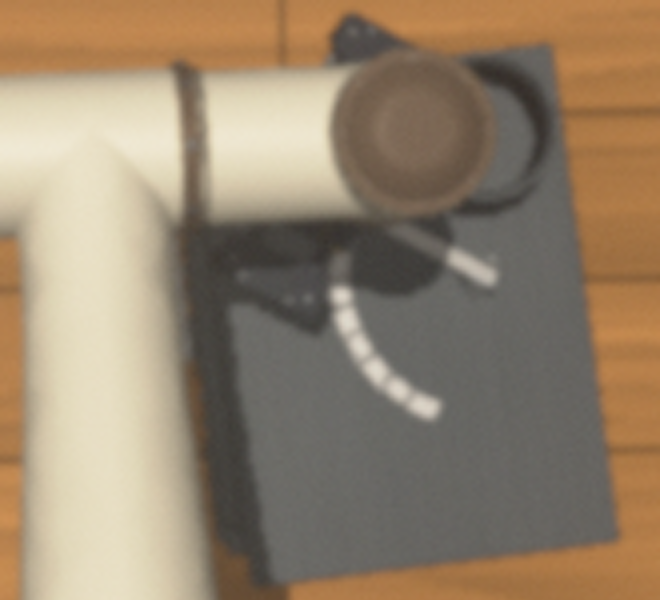

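>>> {"op": "play_rows", "data": {"deltas": [[0,0,0.3,0,0.6,0,0],[0,0,0.6,0,1.1,0,0],[0,0,0.77,0,1.44,0,0],[0,0,0.8,0,1.44,0,0],[0,0,0.8,0,1.44,0,0]]}}

```text
time_s: 6.85
tcp_pos: [0.6238, -0.08, 0.2344]
ee_rot: [[-0.481, -0.876, 0.005], [-0.877, 0.481, -0.002], [-0.0, -0.005, -1.0]]
wrist_force: [1.2, 2.7, 0.1]
gripper_width: 0.25
```

>>> {"op": "play_rows", "data": {"deltas": [[0,0,0,0,0,0,50],[0,0,0,0,0,0,50],[0,0,0,0,0,0,50],[0,0,0,0,0,0,50],[0,0,-1,0,0,0,50],[0,0,-3,0,0,0,50],[-2,0,-4.5,0,0,0,60],[-4,0,-4.5,0,0,0,87],[-4,0,-4.5,0,0,0,87],[-4,0,-4.5,0,0,0,87]]}}

```text
time_s: 7.85
tcp_pos: [0.6719, 0.0092, 0.3444]
ee_rot: [[-0.48, -0.877, 0.001], [-0.877, 0.48, -0.003], [0.002, -0.002, -1.0]]
wrist_force: [0.1, -0.4, 0.4]
gripper_width: 0.854
```

```bash
python3 - <<'E'
from h import *
np.set_printoptions(precision=4,suppress=True)
snap('scene','s5'); a=cv2.imread('pics/s5.png')[155:300,215:380]; cv2.imwrite('pics/s5z.png',cv2.resize(a,None,fx=4,fy=4,interpolation=cv2.INTER_CUBIC)[:600])
s=r.sense();c=snap('wrist','w5');print(s['tcp_pos'],s['time_s'])
import pickle; pickle.dump((s,c),open('w5.pkl','wb'))
E
```

```text
[0.6713 0.0079 0.3444] 7.9
```

View pics/s5z.png

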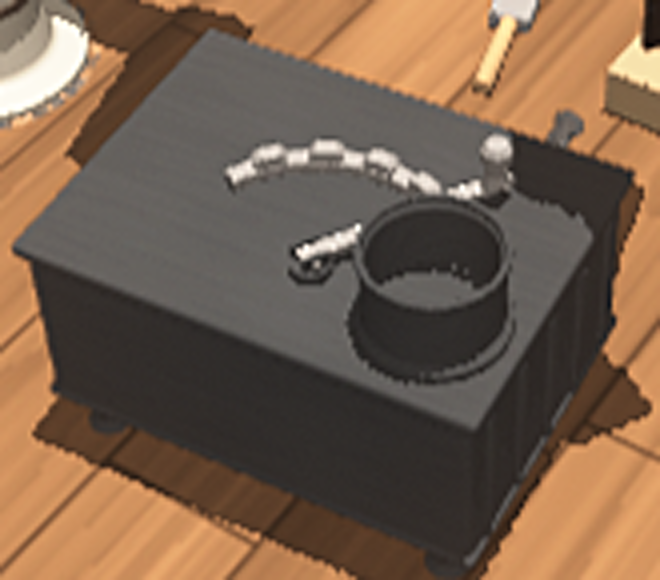

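View pics/w5.png

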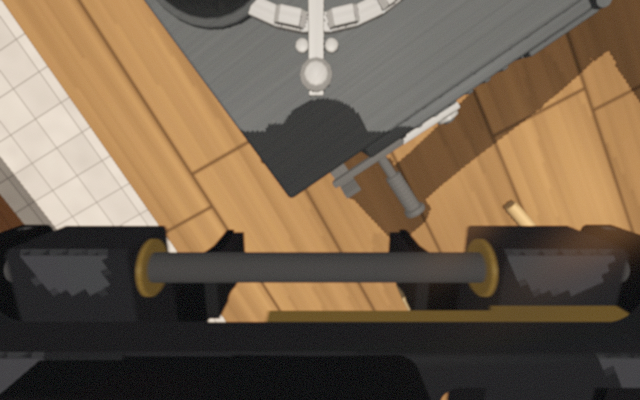

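```bash
python3 - <<'E'
import cv2
for n,(y0,y1,x0,x1) in {'w2':(80,200,90,260),'w5':(90,230,310,470),'s5':(175,205,340,375)}.items():
    a=cv2.imread(f'pics/{n}.png')[y0:y1,x0:x1]; cv2.imwrite(f'pics/{n}h.png',cv2.resize(a,None,fx=4,fy=4,interpolation=cv2.INTER_CUBIC))
E
```

```text
(no output)
```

View pics/w2h.png

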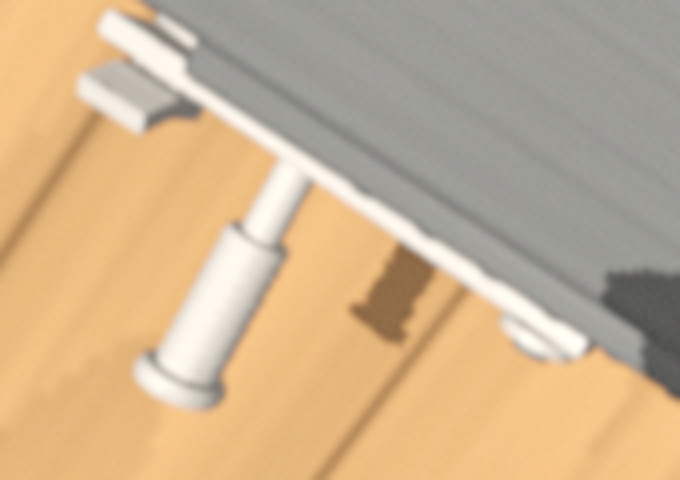

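View pics/w5h.png

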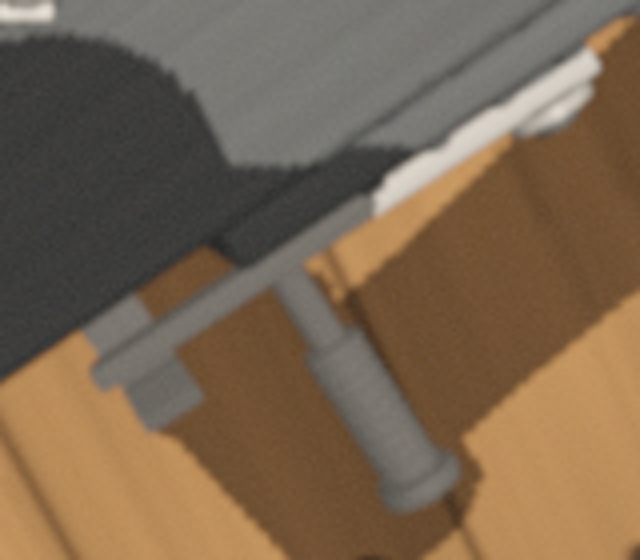

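```bash
python3 - <<'E'
from h import *
import pickle
np.set_printoptions(precision=4,suppress=True)
s2,c2=pickle.load(open('w2.pkl','rb'));s5,c5=pickle.load(open('w5.pkl','rb'))
print('knob',wray(s5,c5,(315,74),.258))
def tri(a,b):
    best=min(np.arange(.05,.2,.001),key=lambda z:np.linalg.norm(wray(s2,c2,a,z)-wray(s5,c5,b,z)))
    return wray(s2,c2,a,best),wray(s5,c5,b,best)
h=lambda x,y:(90+x/4,80+y/4); k=lambda x,y:(310+x/4,90+y/4)
for n,a,b in [('flange',(178,382),(420,483)),('inner',(258,237),(335,343)),('mid',(220,312),(377,415)),('bar',(295,168),(290,270)),('pivotend',(585,345),(598,62)),('tipend',(108,25),(98,372))]:
    print(n,*tri(h(*a),k(*b)))
print(r.sense()['tcp_pos'])
E
```

```text
knob [ 0.6242 -0.0793  0.258 ]
flange [0.5839 0.1019 0.124 ] [0.5841 0.1017 0.124 ]
inner [0.5889 0.0484 0.126 ] [0.5886 0.0492 0.126 ]
mid [0.5866 0.0763 0.122 ] [0.5863 0.0765 0.122 ]
bar [0.591 0.024 0.128] [0.5911 0.0229 0.128 ]
pivotend [0.4942 0.0078 0.138 ] [0.4935 0.0104 0.138 ]
tipend [0.6538 0.0257 0.128 ] [0.6546 0.0227 0.128 ]
[0.671  0.007  0.3447]
```

```bash
python3 - <<'E'
from h import *
for z in (.2,.105): print(delta([.5865,.0755,z],Rdown(186)))
E
```

```text
[-0.78, 4.29, 5.78, -0.01, -0.04, -6.97]
[-0.8, 4.3, 9.58, -0.01, -0.04, -6.97]
```

>>> {"op": "play_rows", "data": {"deltas": [[-0.4,1.5,1,0,0,-1.6,50],[-0.8,3,2,0,0,-3.2,50],[-0.8,4.3,3,0,0,-4.8,50],[-0.8,4.3,4,0,0,-6.4,50],[-0.8,4.3,5.8,0,0,-7,50],[-0.8,4.3,5.8,0,0,-7,50],[-0.8,4.3,7,0,0,-7,50],[-0.8,4.3,8.3,0,0,-7,50],[-0.8,4.3,9.6,0,0,-7,50],[-0.8,4.3,9.6,0,0,-7,50],[-0.8,4.3,9.6,0,0,-7,50]]}}

```text
time_s: 9.05
tcp_pos: [0.5889, 0.0757, 0.107]
ee_rot: [[0.107, -0.994, 0.005], [-0.994, -0.107, -0.003], [0.004, -0.004, -1.0]]
wrist_force: [1.2, 0.0, 0.9]
gripper_width: 0.574
```

```bash
python3 - <<'E'
from h import *
c=snap('wrist','w6'); snap('top','t6')
a=cv2.imread('pics/t6.png')[125:280,260:425]; cv2.imwrite('pics/t6z.png',cv2.resize(a,None,fx=3,fy=3,interpolation=cv2.INTER_CUBIC)[:600])
E
```

```text
(no output)
```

View pics/w6.png

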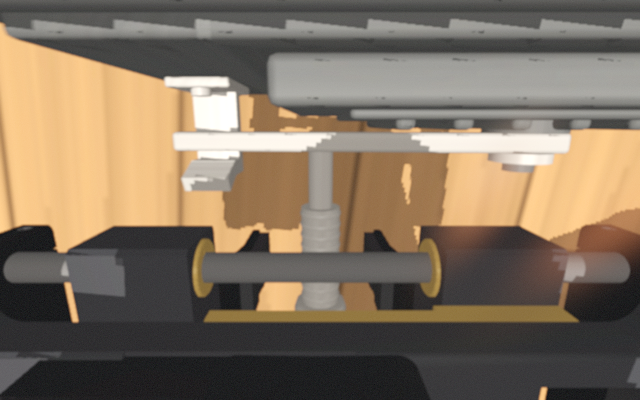

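View pics/t6z.png

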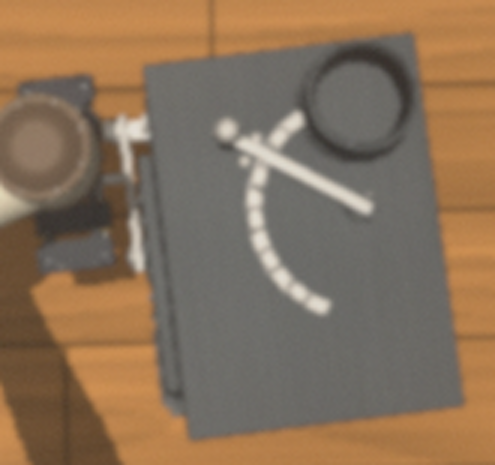

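>>> {"op": "play_rows", "data": {"deltas": [[0,0.08,0.05,0,0,0,8],[0,0.08,0.05,0,0,0,8],[0,0.08,0.05,0,0,0,5],[0,0.08,0.05,0,0,0,5],[0,0.08,0.05,0,0,0,5],[0,0.08,0.05,0,0,0,5],[0,0.08,0.05,0,0,0,5]]}}

```text
time_s: 9.85
tcp_pos: [0.5868, 0.0765, 0.1042]
ee_rot: [[0.108, -0.994, 0.005], [-0.994, -0.108, -0.002], [0.003, -0.005, -1.0]]
wrist_force: [3.4, 0.8, -1.5]
gripper_width: 0.201
```

>>> {"op": "play_rows", "data": {"deltas": [[0,0,-0.3,0,0,0,0],[0,0,-0.6,0,0,0,0],[0,0,-0.88,0,0,0,0],[0,0,-0.88,0,0,0,0]]}}

```text
time_s: 10.25
tcp_pos: [0.586, 0.0764, 0.1265]
ee_rot: [[0.107, -0.994, 0.004], [-0.994, -0.107, -0.002], [0.002, -0.004, -1.0]]
wrist_force: [3.6, 0.8, -4.5]
gripper_width: 0.198
```

```bash
python3 - <<'E'
from h import *
c=snap('wrist','w7')
s=r.sense();print(s['tcp_pos'],s['wrist_force'],s['gripper_width'],s['time_s'])
E
```

```text
[0.58602244 0.07641309 0.12620377] [ 4.53546184  0.2630017  -4.09346234] 0.19056322020640945 10.3
```

View pics/w7.png

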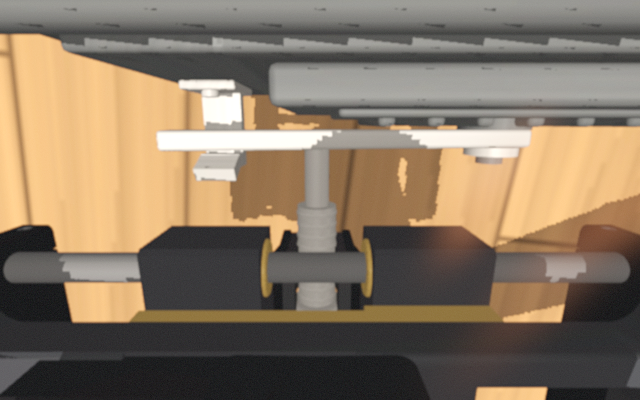

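```bash
python3 - <<'E'
from h import *
H=np.array([.363,-.0165,0]); s=r.sense(); p0=s['tcp_pos'];R0=np.array(s['ee_rot'])
for th in (.02,.06,.1,.14,.18,.22,.26,.3,.32):
    S=Ro.from_rotvec([0,0,th]).as_matrix(); print(th,delta(H+S@(p0-H),S@R0,p0,R0))
E
```

```text
0.02 [-0.18, 0.06, -0.0, 0.0, -0.0, -0.23]
0.06 [-0.55, 0.18, -0.0, 0.0, -0.0, -0.69]
0.1 [-0.91, 0.32, -0.0, 0.0, -0.0, -1.15]
0.14 [-1.27, 0.47, -0.0, 0.0, -0.01, -1.6]
0.18 [-1.62, 0.64, -0.01, 0.01, -0.01, -2.06]
0.22 [-1.96, 0.82, -0.01, 0.01, -0.01, -2.52]
0.26 [-2.29, 1.02, -0.01, 0.01, -0.01, -2.98]
0.3 [-2.62, 1.22, -0.01, 0.01, -0.01, -3.44]
0.32 [-2.78, 1.33, -0.01, 0.01, -0.01, -3.67]
```

>>> {"op": "play_rows", "data": {"deltas": [[-0.18,0.06,0,0,0,-0.23,0],[-0.55,0.18,0,0,0,-0.69,0],[-0.91,0.32,0,0,0,-1.15,0],[-1.27,0.47,0,0,0,-1.6,0]]}}

```text
time_s: 10.7
tcp_pos: [0.57, 0.1072, 0.1257]
ee_rot: [[0.248, -0.969, 0.002], [-0.969, -0.248, -0.003], [0.003, -0.002, -1.0]]
wrist_force: [3.9, -0.9, -3.2]
gripper_width: 0.198
```

```bash
python3 - <<'E'
from h import *
c=snap('wrist','w8')
s=r.sense();print(s['tcp_pos'],s['wrist_force'],s['gripper_width'],s['time_s'])
E
```

```text
[0.56924777 0.10835262 0.1256835 ] [ 3.6621223   0.87630816 -3.40507835] 0.19965233561762033 10.75
```

View pics/w8.png

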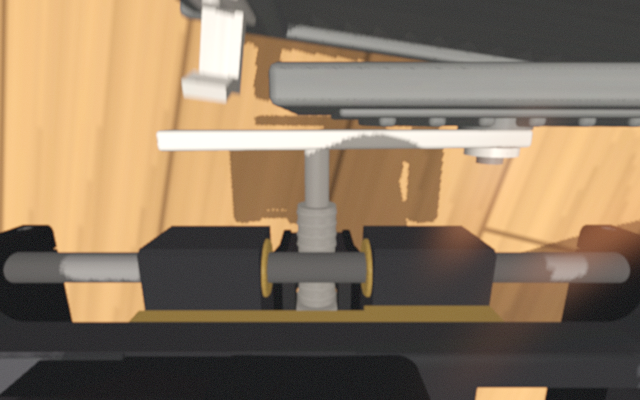

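>>> {"op": "play_rows", "data": {"deltas": [[-0.37,0.12,0,0,0,-0.46,0],[-0.73,0.25,0,0,0,-0.92,0],[-1.09,0.39,0,0,0,-1.38,0],[-1.45,0.55,0,0,0,-1.83,0],[-1.62,0.64,0,0,0,-2.06,0],[-1.62,0.64,0,0,0,-2.06,0],[-1.62,0.64,0,0,0,-2.06,0],[-1.62,0.64,0,0,0,-2.06,0],[-1.62,0.64,0,0,0,-2.06,0],[-1.62,0.64,0,0,0,-2.06,0]]}}

```text
time_s: 11.75
tcp_pos: [0.5447, 0.1413, 0.1254]
ee_rot: [[0.414, -0.91, 0.001], [-0.91, -0.414, -0.003], [0.004, 0.0, -1.0]]
wrist_force: [0.1, -1.6, -3.6]
gripper_width: 0.194
```

```bash
python3 - <<'E'
from h import *
c=snap('wrist','w9'); snap('top','t9'); snap('scene','s9')
a=cv2.imread('pics/t9.png')[125:280,240:425]; cv2.imwrite('pics/t9z.png',cv2.resize(a,None,fx=4,fy=4,interpolation=cv2.INTER_CUBIC)[:600])
s=r.sense();print(s['tcp_pos'],s['wrist_force'],s['gripper_width'],s['time_s'],s['joint_velocities'])
E
```

```text
[0.54462056 0.14131988 0.12539103] [ 0.21726731 -2.38742287 -3.61924886] 0.1955905458469177 11.9 [0.1394446  0.00418602 0.06273161 0.01564346 0.0362317  0.02293648]
```

View pics/w9.png

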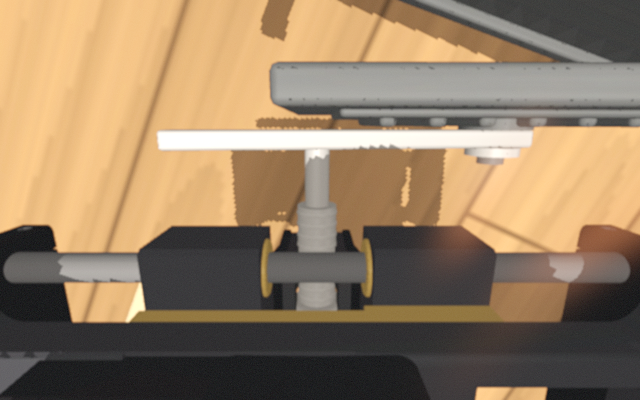

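View pics/t9z.png

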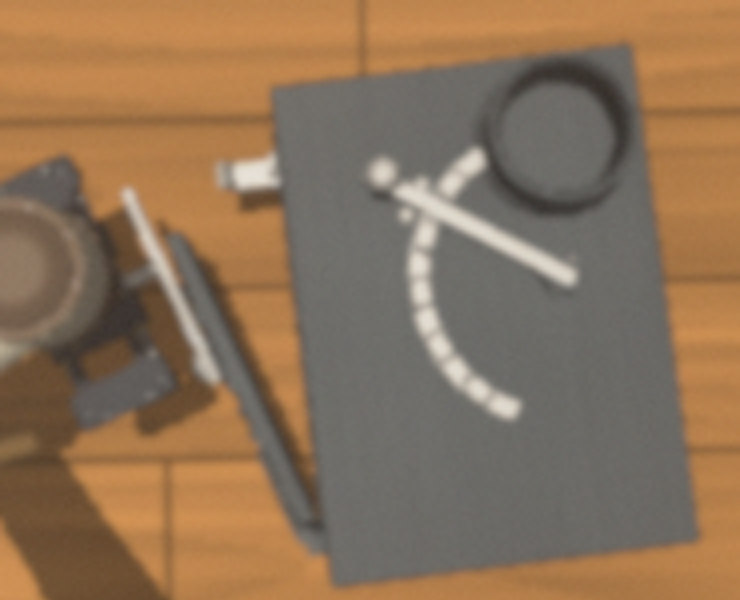

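View pics/s9.png

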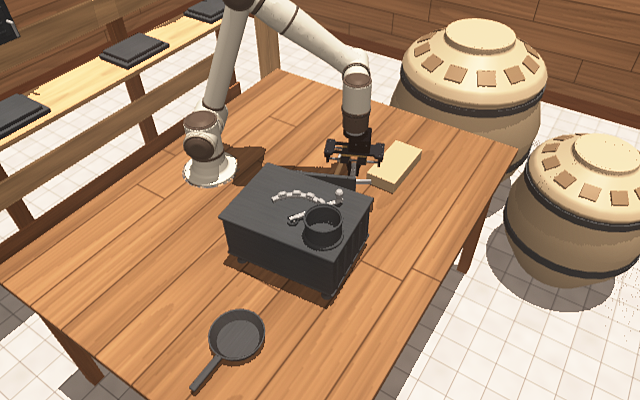

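```bash
python3 -c "
from h import *
s=r.sense();print(s['tcp_pos'],s['wrist_force'],s['joint_velocities'],s['time_s'])
print(r.finish_job())"
```

```text
[0.54462056 0.14131988 0.12539103] [ 0.21726731 -2.38742287 -3.61924886] [0.1394446  0.00418602 0.06273161 0.01564346 0.0362317  0.02293648] 11.9
the job is handed in; nothing more can be done
None
```

I opened the flue, then drew the stove door ajar and handed the job in at 11.9 s with the gripper still holding the handle. The hand-in gives no verdict, so I don't know how it was judged.

- **Damper:** I lifted the lever, swung it 1.2 rad and set it down between the two pips. Seen by the wrist camera just after release, the knob was within 1 mm of where it should lie at full depth, and the last top picture still shows the lever there.
- **Latch and door:** I raised the coil handle about 22 mm, which by the 85 mm arm is about 0.26 rad. I then pulled the door along its arc to about 0.32 rad, judged from the gripper's turn of about 18°. The last pictures show the bar clear of the keeper.
- **At hand-in:** The fingers were closed on the grip at about 17 mm, the arm was nearly still and the wrist force was about 4 N. I did not measure the finger contact force or the door's own speed.
- **Bystanders:** The skillet and firebrick look untouched in the last scene picture. The brush was mostly hidden by the arm there, so I couldn't confirm it, but nothing moved near it.
- **What disagreed:** The trained networks were off for the lever and notch, and for the latch parts in some views. I used my own pixel measurements instead, and these agreed across views to a few millimetres.

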